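# Lock a carved stone in the mason's holding frame

### The arm

A 6-joint arm with a two-finger parallel gripper is mounted at the origin on the work surface. World frame = base frame: x ahead of the robot, y to its left, z up, the work surface at z = 0. Lengths are in mm, angles in rad, forces in N, time in s.
With the tool pointing down it reaches from about 275 to 750 mm from the base axis. Payload 10.2 kg.
Tool frame: the origin (TCP) lies between the finger pads; the fingertips stand 19 mm ahead of it and the grasp point (between the pads) is the TCP; z points along the fingers, y is the line along which they close (so a half turn about z gives the same grasp; the last joint's range is limited). The gripper opens to 85 mm and grips with 20 to 120 N. Pads are 22 mm wide; open, the fingers measure 114 mm over their backs; the gripper's body (76 mm by 85 mm) begins 54 mm behind the grasp point. The pads swing forward as they close: fully open they stand 13 mm farther back than shut.
Start: joints at [-1.522, 0.313, 1.498, -0, 1.331, -0.223], TCP at [140.931, -505.737, 250.294] pointing down, gripper open.
Joint ranges: [-2.94, 2.94], [-0.97, 2.17], [0.19, 2.56], [-1.23, 4.37], [0.02, 3.11], [-2.88, 2.88]. Speed limits (rad/s): [2.39, 2.39, 3.01, 3.14, 3.14, 3.14].

### API

Orientations are given as a unit quaternion [w, x, y, z].
In Python, from rig import sense, capture, finish_job gives the robot as it stands. The module is installed in compiled form; this text tells all that it offers.
- The arm moves only by the tool move_arm, never from a script. Its argument "moves" is a list of rows, each an object with "turn": the turn, a rotation vector about the tool's x, y, z in rad, a list of three; "translation": the shift along the tool's x, y, z in mm, a list of three; "hand": the opening, from 0 (shut) to 1 (fully open). In form: [{"turn": [wx, wy, wz], "translation": [x, y, z], "hand": hand}, ...]. A call has 1 to 10 rows; each row shifts and turns the commanded pose from where the row before left it, along the tool's axes as they then stand; what a row does not reach is not made up. A row lasts 1/12 s, in which the tool goes at most 41.7 mm and 7.16 degrees, less where a joint would pass 70% of its speed; a pose out of reach is approached as far as the arm can. A call with a gripper value outside its range is refused whole. The fingers move at their own pace and stop on an object; "grip_force" is the grip in N (left out, the last holds). Time passes only in rows, so rows that do not move let the fingers close. It gives the time, the measured TCP pose, the force, the opening and the grip force at its end, in the units of the state.
- sense(): the state, without advancing time (a new reading comes with each control period).
- capture(name): name is "scene" or "top" or "wrist"; returns a dict with "image" (420x560x3 uint8, blue, green, red), "z_map" (420x560 float32, mm along the optical axis (not along the pixel's ray), 0 where there is no reading), "vertical_fov" (degrees; the focal length in pixels is half the picture's height over the tangent of half this angle, whatever the lens; pixels are square), "cx", "cy" (the principal point, pixels), "k1" (the pictures are not rectified: a ray, as slopes to the right and down, at radius r is drawn at 1 + k1 r^2 times it, then the intrinsics apply), "R" (3x3) and "t" (3): a world point X has camera coordinates R X + t; the wrist camera has in their place "T_tool_cam" (4x4, takes a point from camera to tool coordinates, whose origin is the TCP and whose axes are the flange's). Camera axes: x right, y down, z forward; pixel columns grow to the right and rows downward; lengths in mm; the calibration is good to about 2 mm. A picture is of the moment at which its call begins: read the wrist's pose just before it.
- finish_job(): hands the job in; it is judged then, once.
The state is a dict: "time_s": time; "joints": joint angles; "dq": joint speeds; "tau": joint torques, N m; "eef_pos": TCP position; "ee_rot": TCP orientation; "force": force on the tool from outside, world axes, zero at the start; "wrist_torque": the same for the moment, N m; "grip_width": opening from 0.0 (shut) to 1.0 (fully open); "grip_force": force on a finger pad.
Only numpy, scipy, OpenCV 4.12 (cv2) and the standard library are available. Lean on these libraries where they do the work, as an engineer would, in place of code of your own. Each camera call takes 0.05 s, during which the arm holds its last target. There are 200 camera calls.

### The job

Set the small carved stone flat in the yellow holding frame, between the fixed jaw and the blue sliding jaw with its long side along the slide, and let go of it. Then pull the red knob up so that its lock pin clears the tube, slide the jaw one hole towards the stone, and push the knob down until the pin is fully home in that hole. The spring is too weak to seat the pin by itself, so finish while still holding the knob down; leave the mallet, chisel and brush where they are.

Things in the scene. Friction and masses are not known exactly. Their poses are not given: they have to be found in the camera images.
- frame: The bolted-down holding frame; position and yaw vary. Yellow base plate 130 mm wide (its x), 350 mm long (y=-97 to +253 mm), 12 mm thick. Origin on the bench under the stone bay; z up; the slide runs along its y. Steel fixed jaw at the -y end: 76 mm wide, face at y=-52 mm, top z=50 mm. A perforated aluminium tube lies along y=+56 to +244 mm.
- bay (a point): Centre of the open stone bay on the base plate's upper face (frame y=-5 mm, z=12 mm); axes as the frame's. At the start the bay is 94 mm long between the jaw faces (frame y=-52 to +42 mm). Two low lips flank it, 62 mm apart (x=+-31 mm, 8 mm thick, y=-45 to +15 mm, tops at z=20 mm).
- next_hole (a point): Mouth of the next hole (frame y=+100 mm, z=42 mm), where the pin must end; axes as the frame's. The tube is 30 mm wide, its top at z=42 mm, with 11 mm square holes every 30 mm (y=70, 100, 130, 160, 190, 220 mm); the pin starts in the one at y=130 mm.
- slide_top (a point): Point on top of the blue sleeve of the sliding jaw (z=47 mm), under the knob on the pin's axis; axes as the frame's. The sleeve is 42 mm wide, 44 mm long; two arms join it to the jaw (70 mm wide, top z=50 mm), whose rubber face is 88 mm nearer the stone than the pin. Closing is towards frame -y.
- slide (a joint): Sliding jaw position, m: 0 = pin in its start hole; grows as the jaw moves towards the stone (frame -y); 0.030 = pin centred in the next hole; range -0.06 to 0.045. Friction 2.5 N; the pin in a hole locks it with about +-1.5 mm play. At 0.030 the jaw faces are 64 mm apart.
- knob (a point): Centre of the red knob, an upright cylinder 26 mm across, 22 mm tall, on the sleeve; 75 mm above the bench with the pin fully home, about 79 mm at the start. Under it is a 20 mm brass collar (top z=58 mm) on the sleeve (top z=47 mm); nothing else near it is higher than 50 mm but the stone.
- plunger (a joint): Lock plunger height, m: 0 = pin fully home (12 mm deep, end stop); grows as the knob is pulled up, to 0.020 at most. The 8 mm round-nosed pin is clear of the tube above 0.012. A spring (900 N/m) rests it at 0.004 to 0.005 in a hole: about 10 N to pull to 0.015, about 5 N to push home, and it rises again if let go.
- stone: Small carved cream limestone block, 50 mm (its x) by 60 mm (its y) by 40 mm high, with a low round rosette on top (38 mm across, 8 mm high at most; only 3 mm of it is solid). Origin at the centre of its underside; z up. About 0.28 kg. Starts lying flat on the bench.
- mallet: Bystander: wooden round mason's mallet standing on its head, 90 mm across, 165 mm tall; origin at the centre of its underside.
- chisel: Bystander: steel mason's chisel lying along its x, about 190 mm long, 24 mm wide, 14 mm high; origin under the middle of its shank.
- brush: Bystander: hand brush lying along its x, about 200 mm long, 42 mm wide, 20 mm high; origin under its middle.
Mind the look-alikes: they are no part of the job. Several things look just like the stone: the one meant starts nearest to the robot's base.

How it is judged:
By the outcome, as a careful person would: the job done as asked, in the order asked, and still so for the second after the job is handed in, while the arm keeps its last pose, push and grip.
It also fails if it takes over 58 s, if anything falls off the work surface, if the arm or the gripper's body presses on something with over 40 N, if the wrist force passes 120 N, or if a joint passes its speed limit or range.

## Working session

There is one attempt and no reset: what is moved stays moved. The work goes in short steps, Python scripts to look and compute and a tool call to move; the robot and the scene stay as the last step left them, time stands still between calls to the robot, and variables do not carry over. Pictures are saved under pics/ and viewed, at most 10 in all, crops included, and the job is handed in when it is done.

Besides the shell and the picture viewer there is one more tool, called after ">>>" by a JSON object that holds its "fn" and its "kwargs", one argument or row to a line. move_arm: Moves the arm, as the interface text tells. Its arguments: {"type":"object","properties":{"moves":{"type":"array","items":{"type":"object","properties":{"turn":{"type":"array","items":{"type":"number"}},"translation":{"type":"array","items":{"type":"number"}},"hand":{"type":"number"}}}},"grip_force":{"type":"number"}},"required":["moves"]}

```bash
mkdir -p pics
cat > h.py <<'E'
import numpy as np, cv2, pickle
from rig import sense, capture
from scipy.spatial.transform import Rotation as Rn
def Rq(q): return Rn.from_quat([q[1],q[2],q[3],q[0]]).as_matrix()
def snap(name):
    s=sense(); c=capture(name)
    if 'R' not in c:
        T=np.array(c['T_tool_cam']); R=Rq(s['ee_rot']); p=np.array(s['eef_pos'])
        Rwc=R@T[:3,:3]; twc=R@T[:3,3]+p
        c['R']=Rwc.T; c['t']=-Rwc.T@twc
    c['R']=np.array(c['R']);c['t']=np.array(c['t'])
    H=c['image'].shape[0]; c['f']=H/2/np.tan(np.radians(c['vertical_fov'])/2)
    return c
def slopes(c,u,v):
    d=np.stack([(np.asarray(u,float)-c['cx'])/c['f'],(np.asarray(v,float)-c['cy'])/c['f']],-1); s=d.copy()
    for _ in range(20): s=d/(1+c['k1']*(s**2).sum(-1,keepdims=True))
    return s
def cloud(c):
    v,u=np.mgrid[0:420,0:560]; s=slopes(c,u,v); z=c['z_map'][...,None]
    P=np.concatenate([s*z,z],-1); W=(P-c['t'])@c['R']; W[c['z_map']==0]=np.nan
    return W
def onplane(c,u,v,z):
    s=slopes(c,u,v); d=np.array([*s,1])@c['R']; o=-c['R'].T@c['t']; return o+d*(z-o[2])/d[2]
def proj(c,X):
    p=c['R']@np.array(X,float)+c['t']; s=p[:2]/p[2]; s=s*(1+c['k1']*(s@s)); return s*c['f']+[c['cx'],c['cy']]
E
python3 - <<'E'
from h import *
print(sense())
ims=[]
for n in ['top','scene']:
    c=snap(n); pickle.dump(c,open(n+'.pkl','wb')); cv2.imwrite(f'pics/{n}0.png',c['image'])
    print(n,c['f'],c['k1'],c['R'].round(3).tolist(),(-c['R'].T@c['t']).round(0))
E
```

```text
{'time_s': 0.0, 'joints': array([-1.52240184e+00,  3.13442007e-01,  1.49846175e+00, -7.01680353e-06,
        1.33096639e+00, -2.23391440e-01]), 'dq': array([ 0.00162087,  0.00011306, -0.00131683, -0.00139179, -0.00091951,
       -0.00083117]), 'tau': array([ 7.26265607e-04, -4.12262785e+01, -2.59743673e+01, -9.79528522e-05,
        4.11902263e-03,  3.96661136e-06]), 'eef_pos': array([ 140.91679115, -505.4907645 ,  249.7298569 ]), 'ee_rot': array([-6.36599713e-04,  9.90780437e-01,  1.35475896e-01,  5.24235534e-05]), 'force': array([-0.55857273,  0.47232084,  0.02200253]), 'wrist_torque': array([-0.04937758, -0.00935497, -0.00023177]), 'grip_force': 0.0, 'grip_width': 1.0039119798013953}
top 468.62827040901675 -0.013190963120202301 [[-0.0, -1.0, -0.006], [-0.989, 0.001, -0.151], [0.151, 0.006, -0.988]] [ 432.  -81. 1098.]
scene 446.472873457347 -0.14292181491269515 [[-0.854, 0.52, -0.015], [0.42, 0.671, -0.611], [-0.308, -0.528, -0.792]] [910. 497. 939.]
```

View pics/top0.png

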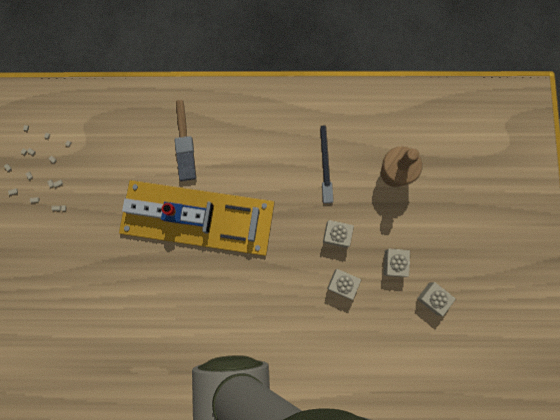

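View pics/scene0.png

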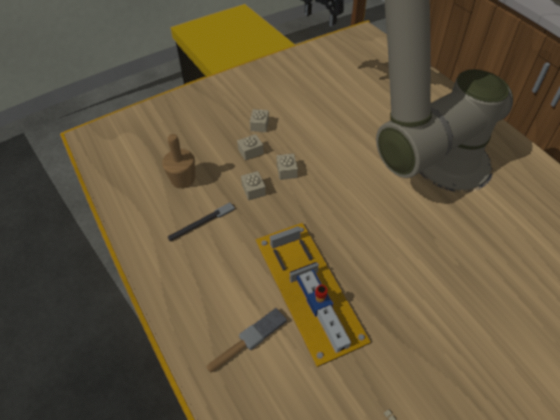

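The top view shows the frame at about (197,218) with the knob at (168,209). There are four stone candidates, at (338,234), (397,262), (344,285) and (437,299). The scene view shows the same four, at (253,184), (249,147), (287,165) and (259,119). Next I'll compute each one's distance from the base.

Run:
```python
from h import *
for n in ['top','scene']:
    c=pickle.load(open(n+'.pkl','rb')); W=cloud(c); im=c['image'].astype(int)
    hsv=cv2.cvtColor(c['image'],cv2.COLOR_BGR2HSV)
    wood=np.nanmedian(W[200:230,60:100,2] if n=='top' else W[350:380,100:140,2]);print(n,'bench z',wood)
    m=((W[...,2]>28)&(W[...,2]<60)&(hsv[...,1]<110)&(W[...,0]>150)&(W[...,0]<700)&(W[...,1]<0)).astype(np.uint8)
    k,l,st,_=cv2.connectedComponentsWithStats(m)
    for i in range(1,k):
        if st[i,4]<120: continue
        P=W[l==i]; top=P[P[:,2]>np.percentile(P[:,2],20)]
        r=cv2.minAreaRect(P[:,:2].astype(np.float32))
        print('  blob px',st[i,:5].tolist(),'rect',np.round(r[0],1),np.round(r[1],1),round(r[2],1),'z',np.percentile(P[:,2],[10,50,95]).round(1),'dist',round(np.hypot(*r[0])))
    y=((hsv[...,0]>18)&(hsv[...,0]<30)&(hsv[...,1]>200)&(hsv[...,2]>90)&(abs(W[...,2]-12)<6)).astype(np.uint8)
    k,l,st,_=cv2.connectedComponentsWithStats(y); i=1+np.argmax(st[1:,4]); P=W[l==i]
    r=cv2.minAreaRect(P[:,:2].astype(np.float32)); print(' frame',st[i],r,np.median(P[:,2])); print(cv2.boxPoints(r).round(1).tolist())
    rd=((hsv[...,0]<8)|(hsv[...,0]>172))&(hsv[...,1]>170)&(W[...,2]>60)&(W[...,2]<110)
    P=W[rd]; print(' knob',len(P),np.argwhere(rd).mean(0),np.percentile(P[:,2],[5,50,95]),P[P[:,2]>np.percentile(P[:,2],95)-5].mean(0))
c=pickle.load(open('top.pkl','rb'));cv2.imwrite('pics/crop.png',cv2.resize(c['image'][200:330,300:470],None,fx=4,fy=4,interpolation=3))
```

```text
top bench z -0.348765137033597
  blob px [248, 207, 11, 34, 229] rect [576.4 -15.9] [14.2 74.6] 81.4 z [43.7 49.5 52.6] dist 577
  blob px [324, 220, 30, 26, 590] rect [ 556.  -210.1] [60.3 50.1] 78.7 z [37.5 41.  48.2] dist 594
  blob px [386, 248, 24, 29, 617] rect [ 489.3 -343.2] [51.2 60.6] 85.6 z [36.9 40.9 48.1] dist 598
  blob px [328, 269, 33, 30, 612] rect [ 441.3 -221.2] [60.3 50.2] 66.3 z [37.5 40.9 48.1] dist 494
  blob px [421, 282, 34, 34, 634] rect [ 408.1 -428.4] [60.  50.3] 49.3 z [37.1 40.7 47.6] dist 592
 frame [239 211   3   2   4] ((609.1201171875, 17.300424575805664), (4.992034435272217, 2.105851888656616), 84.66548156738281) 11.057960300242648
[[607.7999877929688, 14.899999618530273], [609.9000244140625, 14.699999809265137], [610.4000244140625, 19.700000762939453], [608.2999877929688, 19.899999618530273]]
 knob 77 [209.1038961  168.05194805] [77.76415385 90.03026175 92.45644698] [603.24562685 169.48333901  90.53198411]
scene bench z -749.3042501337766
  blob px [249, 109, 19, 18, 268] rect [ 409.4 -429. ] [67.6 50.9] 50.1 z [34.6 40.9 47.7] dist 593
  blob px [237, 134, 26, 20, 330] rect [ 489.9 -343.3] [54.7 61.9] 83.2 z [33.6 42.  49.1] dist 598
  blob px [276, 153, 21, 21, 348] rect [ 441.6 -221.8] [64.4 50.6] 65.7 z [34.4 41.8 49.7] dist 494
  blob px [241, 171, 24, 23, 381] rect [ 556.8 -209.7] [65.2 50. ] 78.6 z [34.5 41.9 49. ] dist 595
  blob px [270, 227, 30, 19, 297] rect [577.5 -14.7] [16.  76.2] 80.4 z [31.9 48.2 53.5] dist 578
 frame [ 257  235  113  131 3582] ((596.7728881835938, 121.47761535644531), (346.16363525390625, 128.7241668701172), 81.46247863769531) 12.877711064177198
[[507.3999938964844, -40.099998474121094], [634.7000122070312, -59.20000076293945], [686.0999755859375, 283.1000061035156], [558.7999877929688, 302.20001220703125]]
 knob 87 [292.24137931 320.96551724] [77.84649048 90.71923833 93.61837285] [605.56530553 173.4442906   91.70787528]
```

View pics/crop.png

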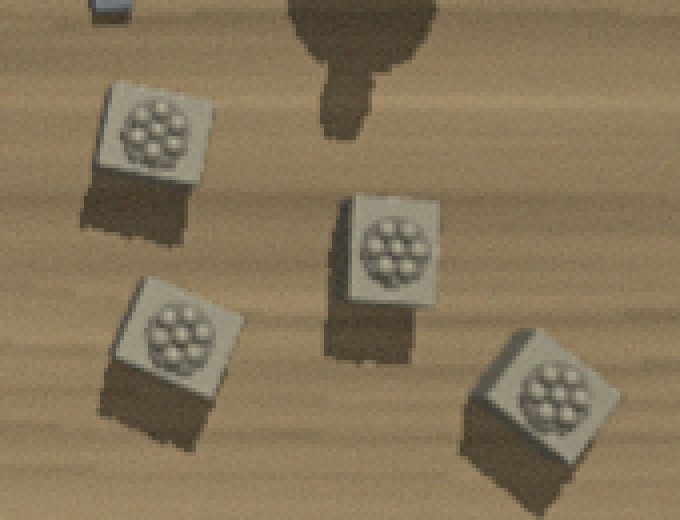

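The stone meant is the one at top (344,285), scene (287,165), about 494 mm from the base; the other three are at 592–598 mm. The enlarged crop shows it clearly at (180,335). The two views agree on it within 1 mm: (441.4, -221.5), top z 41, long side at 66.3°. The frame yaw is -8.6° with its origin near (585.5, 43.7). That puts the knob at (604.9, 172.3), which matches the measurement.

```bash
cat >> h.py <<'E'
def delta(x,y,z,yaw):
    "tool-axes translation, then turn, to tool-down pose with tool x at yaw deg"
    s=sense(); R=Rq(s['ee_rot']); a=np.radians(yaw)
    G=np.array([[np.cos(a),np.sin(a),0],[np.sin(a),-np.cos(a),0],[0,0,-1.]])
    print('t',round(s['time_s'],2),'pos',s['eef_pos'].round(1),'F',s['force'].round(1),'grip',round(s['grip_width'],3),round(s['grip_force'],1))
    print('trans',(R.T@(np.array([x,y,z])-s['eef_pos'])).round(1),'turn',Rn.from_matrix(R.T@G).as_rotvec().round(4),'trans after turn',(G.T@(np.array([x,y,z])-s['eef_pos'])).round(1))
E
python3 -c "
from h import *
delta(441.4,-221.5,130,66.3)"
```

```text
t 0.1 pos [ 140.9 -505.5  249.8] F [ 0.4 -0.2 -0.6] grip 1.0 0.0
trans [ 365.6 -192.8  120.1] turn [-9.000e-04 -8.000e-04 -8.854e-01] trans after turn [380.8 161.  119.8]
```

>>> {"fn": "move_arm", "kwargs": {
  "moves": [
    {"translation":[33,-17.5,9],"turn":[0,0,0],"hand":1},
    {"translation":[33,-17.5,9],"turn":[0,0,0],"hand":1},
    {"translation":[33,-17.5,9],"turn":[0,0,0],"hand":1},
    {"translation":[33,-17.5,9],"turn":[0,0,0],"hand":1},
    {"translation":[33,-17.5,9],"turn":[0,0,0],"hand":1},
    {"translation":[33,-17.5,9],"turn":[0,0,0],"hand":1},
    {"translation":[33,-17.5,9],"turn":[0,0,0],"hand":1},
    {"translation":[33,-17.5,9],"turn":[0,0,0],"hand":1},
    {"translation":[33,-17.5,9],"turn":[0,0,0],"hand":1},
    {"translation":[33,-17.5,9],"turn":[0,0,0],"hand":1}
  ]
}}

```text
time_s: 0.93
eef_pos: [412.8, -246.9, 159.8]
ee_rot: [-0.0, 0.991, 0.135, -0.0]
force: [-0.7, -0.3, -1.3]
grip_width: 1.0
grip_force: 0.0
```

>>> {"fn": "move_arm", "kwargs": {
  "moves": [
    {"translation":[0,0,0],"turn":[0,0,-0.11],"hand":1},
    {"translation":[0,0,0],"turn":[0,0,-0.11],"hand":1},
    {"translation":[0,0,0],"turn":[0,0,-0.11],"hand":1},
    {"translation":[0,0,0],"turn":[0,0,-0.11],"hand":1},
    {"translation":[0,0,0],"turn":[0,0,-0.11],"hand":1},
    {"translation":[0,0,0],"turn":[0,0,-0.11],"hand":1},
    {"translation":[0,0,0],"turn":[0,0,-0.11],"hand":1},
    {"translation":[0,0,0],"turn":[0,0,-0.115],"hand":1},
    {"translation":[0,0,0],"turn":[0,0,0],"hand":1}
  ]
}}

```text
time_s: 1.68
eef_pos: [411.7, -248.4, 160.1]
ee_rot: [-0.0, 0.836, 0.548, -0.0]
force: [-0.4, -0.9, -0.8]
grip_width: 0.995
grip_force: 0.0
```

```bash
python3 -c "
from h import *
delta(441.4,-221.5,130,66.3)
c=snap('wrist'); cv2.imwrite('pics/w1.png',c['image']); pickle.dump(c,open('w1.pkl','wb'))
print(proj(c,[441.4,-221.5,41]))
W=cloud(c); m=((abs(W[...,2]-41)<9)&(abs(W[...,0]-441)<50)&(abs(W[...,1]+221)<50)); P=W[m]
print(len(P),cv2.minAreaRect(P[:,:2].astype(np.float32)),np.percentile(P[:,2],[5,50,95]))"
```

```text
t 1.68 pos [ 411.7 -248.4  160.1] F [-0.4 -0.9 -0.8] grip 0.995 0.0
trans [36.5 16.5 30.1] turn [-0.0006 -0.0002  0.0037] trans after turn [36.6 16.3 30.1]
[304.09827772 168.32997817]
4363 ((441.57086181640625, -220.9739532470703), (60.031524658203125, 49.8110466003418), 66.28057861328125) [39.69137846 41.40443812 48.26278338]
```

The wrist view agrees: stone at (441.5, -221.1), 66.3°, top at 41 mm. I'll move over it, descend and grip.

>>> {"fn": "move_arm", "kwargs": {
  "moves": [
    {"translation":[18.4,8.2,10],"turn":[0,0,0.004],"hand":1},
    {"translation":[18.4,8.2,10],"turn":[0,0,0],"hand":1},
    {"translation":[0,0,30],"turn":[0,0,0],"hand":1},
    {"translation":[0,0,30],"turn":[0,0,0],"hand":1},
    {"translation":[0,0,25],"turn":[0,0,0],"hand":1},
    {"translation":[0,0,15],"turn":[0,0,0],"hand":1},
    {"translation":[0,0,8],"turn":[0,0,0],"hand":1},
    {"translation":[0,0,0],"turn":[0,0,0],"hand":1}
  ]
}}

```text
time_s: 2.4
eef_pos: [441.1, -221.1, 31.0]
ee_rot: [-0.001, 0.839, 0.544, -0.0]
force: [1.1, -0.3, -0.7]
grip_width: 0.996
grip_force: 0.0
```

>>> {"fn": "move_arm", "kwargs": {
  "moves": [
    {"translation":[0,0,0],"turn":[0,0,0],"hand":0.4},
    {"translation":[0,0,0],"turn":[0,0,0],"hand":0.4},
    {"translation":[0,0,0],"turn":[0,0,0],"hand":0.4},
    {"translation":[0,0,0],"turn":[0,0,0],"hand":0.4},
    {"translation":[0,0,0],"turn":[0,0,0],"hand":0.4},
    {"translation":[0,0,0],"turn":[0,0,0],"hand":0.4},
    {"translation":[0,0,0],"turn":[0,0,0],"hand":0.4},
    {"translation":[0,0,0],"turn":[0,0,0],"hand":0.4}
  ],
  "grip_force": 40
}}

```text
time_s: 3.07
eef_pos: [442.2, -221.9, 33.5]
ee_rot: [0.001, 0.839, 0.545, 0.0]
force: [-0.8, -0.6, 6.0]
grip_width: 0.579
grip_force: 42.4
```

>>> {"fn": "move_arm", "kwargs": {
  "moves": [
    {"translation":[0,0,-10],"turn":[0,0,0],"hand":0.4},
    {"translation":[0,0,-30],"turn":[0,0,0],"hand":0.4},
    {"translation":[0,0,-30],"turn":[0,0,0],"hand":0.4},
    {"translation":[0,0,-30],"turn":[0,0,0],"hand":0.4},
    {"translation":[0,0,-10],"turn":[0,0,0],"hand":0.4},
    {"translation":[0,0,0],"turn":[0,0,0],"hand":0.4}
  ]
}}

```text
time_s: 3.57
eef_pos: [442.5, -222.2, 144.8]
ee_rot: [0.003, 0.838, 0.545, 0.001]
force: [1.0, -0.1, -3.0]
grip_width: 0.58
grip_force: 43.1
```

```bash
python3 -c "
from h import *
delta(582.8,25.9,140,81.4)
s=snap('scene');W=cloud(s);cv2.imwrite('pics/s1.png',s['image'])"
```

```text
t 3.57 pos [ 442.5 -222.2  144.8] F [ 1.  -0.1 -3. ] grip 0.58 43.1
trans [283.6  27.5   4.6] turn [ 0.0048  0.0021 -0.268 ] trans after turn [266.2 101.6   4.8]
```

>>> {"fn": "move_arm", "kwargs": {
  "moves": [
    {"translation":[20,2,0],"turn":[0,0,0],"hand":0.4},
    {"translation":[35,3.4,0],"turn":[0,0,0],"hand":0.4},
    {"translation":[35,3.4,0],"turn":[0,0,0],"hand":0.4},
    {"translation":[35,3.4,0],"turn":[0,0,0],"hand":0.4},
    {"translation":[35,3.4,0],"turn":[0,0,0],"hand":0.4},
    {"translation":[35,3.4,0],"turn":[0,0,0],"hand":0.4},
    {"translation":[35,3.4,0],"turn":[0,0,0],"hand":0.4},
    {"translation":[35,3.4,0],"turn":[0,0,0],"hand":0.4},
    {"translation":[18,1.7,0],"turn":[0,0,0],"hand":0.4}
  ]
}}

```text
time_s: 4.37
eef_pos: [581.8, 29.3, 139.7]
ee_rot: [-0.001, 0.838, 0.546, -0.001]
force: [0.9, 0.1, -2.1]
grip_width: 0.577
grip_force: 42.9
```

>>> {"fn": "move_arm", "kwargs": {
  "moves": [
    {"translation":[0,0,0],"turn":[0,0,-0.067],"hand":0.4},
    {"translation":[0,0,0],"turn":[0,0,-0.067],"hand":0.4},
    {"translation":[0,0,0],"turn":[0,0,-0.067],"hand":0.4},
    {"translation":[0,0,0],"turn":[0,0,-0.067],"hand":0.4},
    {"translation":[0,0,0],"turn":[0,0,0],"hand":0.4},
    {"translation":[0,0,0],"turn":[0,0,0],"hand":0.4}
  ]
}}

```text
time_s: 4.87
eef_pos: [581.0, 26.0, 140.4]
ee_rot: [-0.001, 0.759, 0.651, -0.001]
force: [-0.9, -0.4, -2.2]
grip_width: 0.577
grip_force: 43.0
```

```bash
python3 -c "
from h import *
delta(582.8,25.9,100,81.4)
c=snap('wrist'); cv2.imwrite('pics/w2.png',c['image']); pickle.dump(c,open('w2.pkl','wb'))
for k in [[-31,-45],[-31,15],[31,-45],[31,15]]:
  a=np.radians(-8.6);print(proj(c,[585.5+k[0]*np.cos(a)-k[1]*np.sin(a),43.7+k[0]*np.sin(a)+k[1]*np.cos(a),20]).round())"
```

```text
t 4.87 pos [581.   26.  140.4] F [-0.9 -0.4 -2.2] grip 0.577 43.0
trans [ 0.2  1.9 40.4] turn [-0.0031 -0.     -0.002 ] trans after turn [ 0.2  1.8 40.4]
[251. 239.]
[249. 172.]
[321. 239.]
[324. 172.]
```

View pics/w2.png

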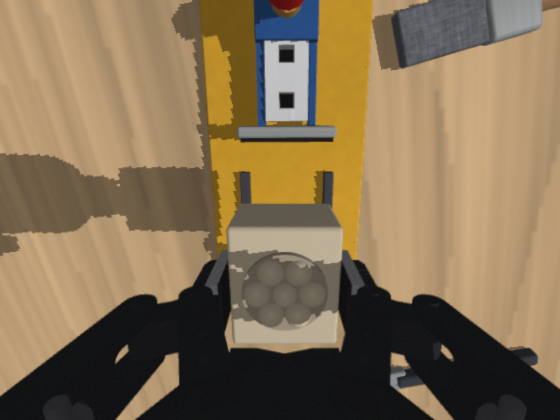

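The view shows the stone held level. The lips end at (249,172) and (323,172), exactly as predicted from the frame pose, and the jaw face is clear beyond them. Now I'll lower the stone.

>>> {"fn": "move_arm", "kwargs": {
  "moves": [
    {"translation":[0.2,1.9,15],"turn":[0,0,-0.002],"hand":0.4},
    {"translation":[0,0,25],"turn":[0,0,0],"hand":0.4},
    {"translation":[0,0,25],"turn":[0,0,0],"hand":0.4},
    {"translation":[0,0,15],"turn":[0,0,0],"hand":0.4},
    {"translation":[0,0,8],"turn":[0,0,0],"hand":0.4},
    {"translation":[0,0,3],"turn":[0,0,0],"hand":0.4},
    {"translation":[0,0,0],"turn":[0,0,0],"hand":0.4},
    {"translation":[0,0,0],"turn":[0,0,0],"hand":0.4},
    {"translation":[0,0,0],"turn":[0,0,0],"hand":0.4}
  ]
}}

```text
time_s: 5.67
eef_pos: [584.2, 25.8, 52.4]
ee_rot: [0.001, 0.758, 0.653, 0.001]
force: [0.5, 0.2, -2.4]
grip_width: 0.579
grip_force: 42.9
```

>>> {"fn": "move_arm", "kwargs": {
  "moves": [
    {"translation":[0,1,3],"turn":[0,0,0],"hand":0.4},
    {"translation":[0,0,1.5],"turn":[0,0,0],"hand":0.4},
    {"translation":[0,0,1],"turn":[0,0,0],"hand":0.4},
    {"translation":[0,0,0.5],"turn":[0,0,0],"hand":0.4},
    {"translation":[0,0,0],"turn":[0,0,0],"hand":0.4},
    {"translation":[0,0,0],"turn":[0,0,0],"hand":0.4}
  ]
}}

```text
time_s: 6.17
eef_pos: [584.7, 25.7, 45.5]
ee_rot: [0.0, 0.757, 0.653, 0.0]
force: [-1.6, 0.3, 1.0]
grip_width: 0.575
grip_force: 43.3
```

>>> {"fn": "move_arm", "kwargs": {
  "moves": [
    {"translation":[0,-1,0],"turn":[0,0,0],"hand":0.4},
    {"translation":[0,0,0.7],"turn":[0,0,0],"hand":0.4},
    {"translation":[0,0,0],"turn":[0,0,0],"hand":0.4},
    {"translation":[0,0,0],"turn":[0,0,0],"hand":0.4}
  ]
}}

```text
time_s: 6.5
eef_pos: [583.9, 25.8, 45.5]
ee_rot: [0.0, 0.757, 0.653, 0.0]
force: [-2.7, 0.3, 7.0]
grip_width: 0.574
grip_force: 44.0
```

>>> {"fn": "move_arm", "kwargs": {
  "moves": [
    {"translation":[0,0,0],"turn":[0,0,0],"hand":0.55},
    {"translation":[0,0,0],"turn":[0,0,0],"hand":0.6},
    {"translation":[0,0,0],"turn":[0,0,0],"hand":0.8},
    {"translation":[0,0,0],"turn":[0,0,0],"hand":0.9},
    {"translation":[0,0,0],"turn":[0,0,0],"hand":0.95},
    {"translation":[0,0,0],"turn":[0,0,0],"hand":0.95}
  ]
}}

```text
time_s: 7.0
eef_pos: [583.6, 25.8, 44.5]
ee_rot: [-0.0, 0.757, 0.653, -0.0]
force: [0.2, 0.6, -0.5]
grip_width: 0.953
grip_force: 0.0
```

>>> {"fn": "move_arm", "kwargs": {
  "moves": [
    {"translation":[0,0,-10],"turn":[0,0,0],"hand":0.95},
    {"translation":[0,0,-30],"turn":[0,0,0],"hand":0.95},
    {"translation":[0,0,-40],"turn":[0,0,0],"hand":0.95},
    {"translation":[0,0,-40],"turn":[0,0,0],"hand":0.95},
    {"translation":[0,0,-20],"turn":[0,0,0],"hand":0.95},
    {"translation":[0,0,0],"turn":[0,0,0],"hand":0.95},
    {"translation":[0,0,0],"turn":[0,0,0],"hand":0.95}
  ]
}}

```text
time_s: 7.58
eef_pos: [583.9, 25.8, 186.0]
ee_rot: [0.001, 0.757, 0.653, 0.001]
force: [-0.0, 0.0, -0.1]
grip_width: 0.952
grip_force: 0.0
```

```bash
cat > m.py <<'E'
from h import *
a=np.radians(-8.6);F=np.array([[np.cos(a),-np.sin(a)],[np.sin(a),np.cos(a)]])
def stone(W,im):
    hsv=cv2.cvtColor(im,cv2.COLOR_BGR2HSV)
    L=(W[...,:2]-[585.5,43.7])@F
    m=(W[...,2]>47)&(W[...,2]<63)&(abs(L[...,0])<45)&(L[...,1]>-51)&(L[...,1]<39)
    P=L[m]; r=cv2.minAreaRect(P.astype(np.float32)); print('stone in frame',r,'z',np.percentile(W[m][:,2],[5,50,95]).round(1))
    rd=((hsv[...,0]<8)|(hsv[...,0]>172))&(hsv[...,1]>150)&(W[...,2]>60)&(W[...,2]<115)
    if rd.sum()>20:
        Z=W[rd][:,2]; zt=np.percentile(Z,90); t=rd&(W[...,2]>zt-3); q=cv2.minEnclosingCircle(W[t][:,:2].astype(np.float32))
        print('knob top',zt.round(1),'circle',np.round(q[0],1),round(q[1],1),'frame',((np.array(q[0])-[585.5,43.7])@F).round(1))
E
python3 -c "
from m import *
delta(604.9,172.3,150,81.4)
for n in ['wrist','scene','top']:
  c=snap(n); cv2.imwrite('pics/%s3.png'%n,c['image']); print(n); stone(cloud(c),c['image'])"
```

```text
t 7.58 pos [583.9  25.8 186. ] F [-0.   0.  -0.1] grip 0.952 0.0
trans [148.   -0.9  36. ] turn [ 0.0025 -0.      0.0022] trans after turn [148.   -1.1  36. ]
wrist
stone in frame ((1.8765525817871094, -16.545494079589844), (50.06782150268555, 59.26736831665039), 0.0765121653676033) z [51.6 53.3 60.4]
knob top 92.4 circle [604.7 170.2] 12.5 frame [1.00e-01 1.28e+02]
scene
stone in frame ((1.9154205322265625, -17.96209716796875), (50.26494216918945, 61.9376220703125), 0.5818823575973511) z [49.9 54.1 60.7]
knob top 93.7 circle [604.9 171.3] 11.5 frame [1.000e-01 1.291e+02]
top
stone in frame ((-13.113374710083008, -30.02472686767578), (34.758419036865234, 72.64326477050781), 38.56864547729492) z [47.9 50.9 53.6]
```

View pics/wrist3.png

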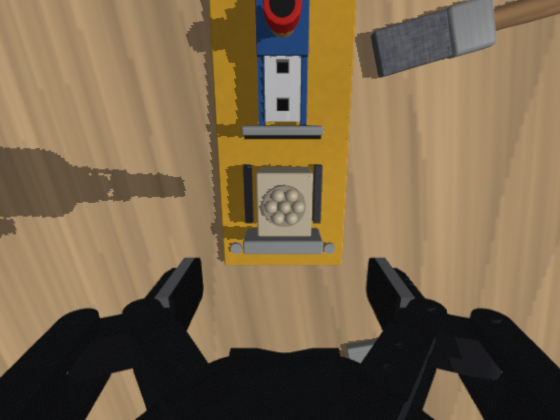

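The stone lies flat in the bay at (285,205), aligned between the lips at frame y about -17. The knob is at (282,10). Next I'll go over the knob.

>>> {"fn": "move_arm", "kwargs": {
  "moves": [
    {"translation":[36,0.5,4],"turn":[0,0,0.002],"hand":0.95},
    {"translation":[36,0.5,4],"turn":[0,0,0],"hand":0.95},
    {"translation":[36,0,4],"turn":[0,0,0],"hand":0.9},
    {"translation":[25,0,4],"turn":[0,0,0],"hand":0.8},
    {"translation":[13,0,5],"turn":[0,0,0],"hand":0.8},
    {"translation":[0,0,0],"turn":[0,0,0],"hand":0.8},
    {"translation":[0,0,0],"turn":[0,0,0],"hand":0.8}
  ]
}}

```text
time_s: 8.32
eef_pos: [606.0, 169.6, 162.5]
ee_rot: [-0.0, 0.758, 0.652, -0.001]
force: [-0.3, -1.0, 0.1]
grip_width: 0.803
grip_force: 0.0
```

```bash
python3 -c "
from m import *
delta(604.8,171.2,78,81.4)
for n in ['wrist','scene']:
  c=snap(n); cv2.imwrite('pics/%s4.png'%n,c['image']); print(n); stone(cloud(c),c['image'])"
```

```text
t 8.32 pos [606.  169.6 162.5] F [-0.3 -1.   0.1] grip 0.803 0.0
trans [ 1.4 -1.3 84.5] turn [-0.0019  0.0009  0.0006] trans after turn [ 1.4 -1.4 84.5]
wrist
stone in frame ((1.5487594604492188, 3.156500816345215), (49.69929504394531, 23.154422760009766), 0.8333349227905273) z [48.8 52.6 58.2]
knob top 92.4 circle [605.  171.8] 12.8 frame [1.000e-01 1.296e+02]
scene
stone in frame ((1.7180500030517578, -19.08631706237793), (50.49392318725586, 62.34147262573242), 0.4170057773590088) z [50.4 54.3 60.9]
knob top 93.3 circle [605.2 171.5] 11.7 frame [  0.4 129.3]
```

>>> {"fn": "move_arm", "kwargs": {
  "moves": [
    {"translation":[2,-1.2,20],"turn":[0,0,0],"hand":0.7},
    {"translation":[0,0,25],"turn":[0,0,0],"hand":0.6},
    {"translation":[0,0,20],"turn":[0,0,0],"hand":0.6},
    {"translation":[0,0,12],"turn":[0,0,0],"hand":0.6},
    {"translation":[0,0,7],"turn":[0,0,0],"hand":0.6},
    {"translation":[0,0,0],"turn":[0,0,0],"hand":0.6},
    {"translation":[0,0,0],"turn":[0,0,0],"hand":0.6}
  ]
}}

```text
time_s: 9.0
eef_pos: [606.0, 171.8, 80.5]
ee_rot: [0.0, 0.758, 0.652, 0.0]
force: [-0.0, 0.2, 0.5]
grip_width: 0.6
grip_force: 0.0
```

>>> {"fn": "move_arm", "kwargs": {
  "moves": [
    {"translation":[0,0,0],"turn":[0,0,0],"hand":0.15},
    {"translation":[0,0,0],"turn":[0,0,0],"hand":0.15},
    {"translation":[0,0,0],"turn":[0,0,0],"hand":0.15},
    {"translation":[0,0,0],"turn":[0,0,0],"hand":0.15},
    {"translation":[0,0,0],"turn":[0,0,0],"hand":0.15},
    {"translation":[0,0,0],"turn":[0,0,0],"hand":0.15},
    {"translation":[0,0,0],"turn":[0,0,0],"hand":0.15},
    {"translation":[0,0,0],"turn":[0,0,0],"hand":0.15}
  ],
  "grip_force": 60
}}

```text
time_s: 9.67
eef_pos: [604.6, 172.5, 80.0]
ee_rot: [-0.001, 0.758, 0.652, -0.001]
force: [-5.3, -0.1, 0.9]
grip_width: 0.28
grip_force: 58.7
```

>>> {"fn": "move_arm", "kwargs": {
  "moves": [
    {"translation":[0,-0.7,0],"turn":[0,0,0],"hand":0.15},
    {"translation":[0,0,-3],"turn":[0,0,0],"hand":0.15},
    {"translation":[0,0,-3],"turn":[0,0,0],"hand":0.15},
    {"translation":[0,0,-3],"turn":[0,0,0],"hand":0.15},
    {"translation":[0,0,-3],"turn":[0,0,0],"hand":0.15},
    {"translation":[0,0,0],"turn":[0,0,0],"hand":0.15},
    {"translation":[0,0,0],"turn":[0,0,0],"hand":0.15},
    {"translation":[0,0,0],"turn":[0,0,0],"hand":0.15}
  ]
}}

```text
time_s: 10.33
eef_pos: [604.5, 172.4, 91.1]
ee_rot: [-0.0, 0.758, 0.652, -0.0]
force: [-1.8, 1.3, -8.9]
grip_width: 0.283
grip_force: 59.2
```

```bash
python3 -c "
from m import *
delta(600.4,142.6,92,81.4)
for n in ['wrist','scene']:
  c=snap(n); cv2.imwrite('pics/%s5.png'%n,c['image']); print(n); stone(cloud(c),c['image'])"
```

```text
t 10.33 pos [604.5 172.4  91.1] F [-1.8  1.3 -8.9] grip 0.283 59.2
trans [-30.1   0.4  -0.9] turn [-0.0009  0.0001  0.0001] trans after turn [-30.1   0.4  -0.9]
wristTraceback (most recent call last):
  File "<string>", line 5, in <module>
    c=snap(n); cv2.imwrite('pics/%s5.png'%n,c['image']); print(n); stone(cloud(c),c['image'])
                                                                   ~~~~~^^^^^^^^^^^^^^^^^^^^^
  File "m.py", line 7, in stone
    P=L[m]; r=cv2.minAreaRect(P.astype(np.float32)); print('stone in frame',r,'z',np.percentile(W[m][:,2],[5,50,95]).round(1))
                                                                                  ~~~~~~~~~~~~~^^^^^^^^^^^^^^^^^^^^^
    return _quantile_unchecked(
        a, q, axis, out, overwrite_input, method, keepdims, weights)
    return _ureduce(a,
                    func=_quantile_ureduce_func,
    ...<5 lines>...
                    overwrite_input=overwrite_input,
                    method=method)
    r = func(a, **kwargs)
    result = _quantile(arr,
                       quantiles=q,
    ...<2 lines>...
                       out=out,
                       weights=wgt)
    slices_having_nans = np.isnan(arr[-1, ...])
                                  ~~~^^^^^^^^^
IndexError: index -1 is out of bounds for axis 0 with size 0
```

>>> {"fn": "move_arm", "kwargs": {
  "moves": [
    {"translation":[0,0,-1],"turn":[0,0,0],"hand":0.15},
    {"translation":[-4,0,0],"turn":[0,0,0],"hand":0.15},
    {"translation":[-4,0,0],"turn":[0,0,0],"hand":0.15},
    {"translation":[-4,0,0],"turn":[0,0,0],"hand":0.15},
    {"translation":[-4,0,0],"turn":[0,0,0],"hand":0.15},
    {"translation":[-4,0,0],"turn":[0,0,0],"hand":0.15},
    {"translation":[-4,0,0],"turn":[0,0,0],"hand":0.15},
    {"translation":[-3,0,0],"turn":[0,0,0],"hand":0.15},
    {"translation":[-2,0,0],"turn":[0,0,0],"hand":0.15},
    {"translation":[0,0,0],"turn":[0,0,0],"hand":0.15}
  ]
}}

```text
time_s: 11.22
eef_pos: [600.2, 143.2, 92.5]
ee_rot: [-0.0, 0.758, 0.652, -0.0]
force: [-3.8, 1.0, -11.2]
grip_width: 0.278
grip_force: 59.3
```

```bash
sed -i "s/    P=L\[m\]; r=/    if m.sum()>20:\n      P=L[m]; r=/" m.py; python3 -c "
from m import *
delta(600.4,142.6,92,81.4)
for n in ['wrist','scene']:
  c=snap(n); cv2.imwrite('pics/%s6.png'%n,c['image']); print(n); stone(cloud(c),c['image'])
cv2.imwrite('pics/c6.png',cv2.resize(c['image'][200:370,230:400],None,fx=3.5,fy=3.5,interpolation=3))"
```

```text
t 11.22 pos [600.2 143.2  92.5] F [ -3.8   1.  -11.2] grip 0.278 59.3
trans [-0.5  0.3  0.5] turn [-0.0007  0.0004 -0.0002] trans after turn [-0.5  0.3  0.5]
wrist
stone in frame ((1.0519914627075195, 22.80557632446289), (33.996360778808594, 2.720752477645874), 2.8843977451324463) z [47.1 48.4 50. ]
knob top 103.0 circle [600.4 142.8] 13.1 frame [-1.000e-01  1.002e+02]
scene
stone in frame ((4.848024368286133, -13.462257385253906), (77.16065979003906, 50.851078033447266), 83.11780548095703) z [48.8 54.  60.6]
knob top 104.2 circle [598.4 145.6] 11.7 frame [ -2.5 102.7]
```

View pics/c6.png

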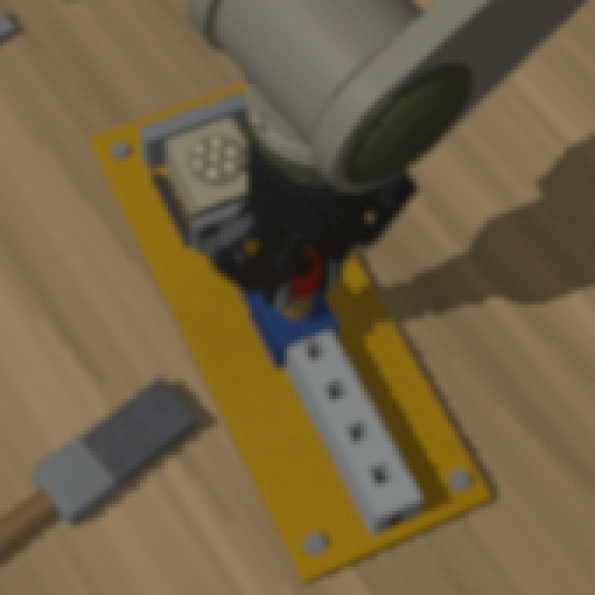

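The crop shows the jaw closed up to the stone at (215,165), with four free holes behind the sleeve, so the pin is over the next hole (wrist reading: frame y about 100.2). Now I'll push the knob down.

>>> {"fn": "move_arm", "kwargs": {
  "moves": [
    {"translation":[-0.4,0,2],"turn":[0,0,0],"hand":0.15},
    {"translation":[0,0,2],"turn":[0,0,0],"hand":0.15},
    {"translation":[0,0,2],"turn":[0,0,0],"hand":0.15},
    {"translation":[0,0,2],"turn":[0,0,0],"hand":0.15},
    {"translation":[0,0,2],"turn":[0,0,0],"hand":0.15},
    {"translation":[0,0,1],"turn":[0,0,0],"hand":0.15},
    {"translation":[0,0,0],"turn":[0,0,0],"hand":0.15},
    {"translation":[0,0,0],"turn":[0,0,0],"hand":0.15}
  ]
}}

```text
time_s: 11.98
eef_pos: [600.3, 143.2, 82.5]
ee_rot: [0.0, 0.758, 0.652, -0.0]
force: [-8.1, 0.5, -1.1]
grip_width: 0.281
grip_force: 60.2
```

>>> {"fn": "move_arm", "kwargs": {
  "moves": [
    {"translation":[0,-1,1],"turn":[0,0,0],"hand":0.15},
    {"translation":[0,0,1],"turn":[0,0,0],"hand":0.15},
    {"translation":[0,0,1],"turn":[0,0,0],"hand":0.15},
    {"translation":[0,0,1],"turn":[0,0,0],"hand":0.15},
    {"translation":[0,0,0],"turn":[0,0,0],"hand":0.15},
    {"translation":[0,0,0],"turn":[0,0,0],"hand":0.15}
  ]
}}

```text
time_s: 12.48
eef_pos: [600.1, 143.2, 78.3]
ee_rot: [0.001, 0.758, 0.652, 0.001]
force: [-2.2, -1.7, 3.0]
grip_width: 0.278
grip_force: 60.6
```

>>> {"fn": "move_arm", "kwargs": {
  "moves": [
    {"translation":[0,0,1],"turn":[0,0,0],"hand":0.15},
    {"translation":[0,0,0.5],"turn":[0,0,0],"hand":0.15},
    {"translation":[0,0,0],"turn":[0,0,0],"hand":0.15},
    {"translation":[0,0,0],"turn":[0,0,0],"hand":0.15}
  ]
}}

```text
time_s: 12.82
eef_pos: [600.1, 143.3, 76.6]
ee_rot: [0.001, 0.758, 0.652, 0.001]
force: [-1.2, -1.9, 5.5]
grip_width: 0.287
grip_force: 60.9
```

>>> {"fn": "move_arm", "kwargs": {
  "moves": [
    {"translation":[0,0,0.7],"turn":[0,0,0],"hand":0.15},
    {"translation":[0,0,0],"turn":[0,0,0],"hand":0.15},
    {"translation":[0,0,0],"turn":[0,0,0],"hand":0.15},
    {"translation":[0,0,0],"turn":[0,0,0],"hand":0.15}
  ]
}}

```text
time_s: 13.15
eef_pos: [600.1, 143.4, 76.6]
ee_rot: [0.001, 0.758, 0.652, 0.001]
force: [-2.8, -2.3, 10.2]
grip_width: 0.282
grip_force: 61.5
```

>>> {"fn": "move_arm", "kwargs": {
  "moves": [
    {"translation":[0,0,0.5],"turn":[0,0,0],"hand":0.15},
    {"translation":[0,0,0],"turn":[0,0,0],"hand":0.15},
    {"translation":[0,0,0],"turn":[0,0,0],"hand":0.15},
    {"translation":[0,0,0],"turn":[0,0,0],"hand":0.15}
  ]
}}

```text
time_s: 13.48
eef_pos: [600.2, 143.4, 76.6]
ee_rot: [0.001, 0.758, 0.652, 0.001]
force: [-3.6, -2.0, 13.4]
grip_width: 0.284
grip_force: 61.9
```

>>> {"fn": "move_arm", "kwargs": {
  "moves": [
    {"translation":[0,0,0.6],"turn":[0,0,0],"hand":0.15},
    {"translation":[0,0,0],"turn":[0,0,0],"hand":0.15},
    {"translation":[0,0,0],"turn":[0,0,0],"hand":0.15},
    {"translation":[0,0,0],"turn":[0,0,0],"hand":0.15},
    {"translation":[0,0,0],"turn":[0,0,0],"hand":0.15},
    {"translation":[0,0,0],"turn":[0,0,0],"hand":0.15}
  ]
}}

```text
time_s: 13.98
eef_pos: [600.3, 143.5, 76.5]
ee_rot: [0.001, 0.758, 0.652, 0.001]
force: [-5.4, -1.2, 18.4]
grip_width: 0.284
grip_force: 62.3
```

```bash
python3 -c "
from m import *
delta(600.4,142.6,76,81.4)
for n in ['wrist','scene']:
  c=snap(n); cv2.imwrite('pics/%s7.png'%n,c['image']); print(n); stone(cloud(c),c['image'])
cv2.imwrite('pics/c7.png',cv2.resize(c['image'][200:370,230:400],None,fx=3.5,fy=3.5,interpolation=3))"
```

```text
t 13.98 pos [600.3 143.5  76.5] F [-5.4 -1.2 18.4] grip 0.284 62.3
trans [-0.9  0.3  0.5] turn [ 0.0029 -0.0006  0.0002] trans after turn [-0.9  0.3  0.5]
wrist
knob top 87.3 circle [600.3 143.1] 13.1 frame [ -0.2 100.5]
scene
stone in frame ((4.749992370605469, -14.075645446777344), (77.79881286621094, 51.27946090698242), 82.64480590820312) z [49.1 53.5 60.8]
knob top 88.3 circle [598.1 145.2] 13.0 frame [ -2.7 102.2]
```

View pics/c7.png

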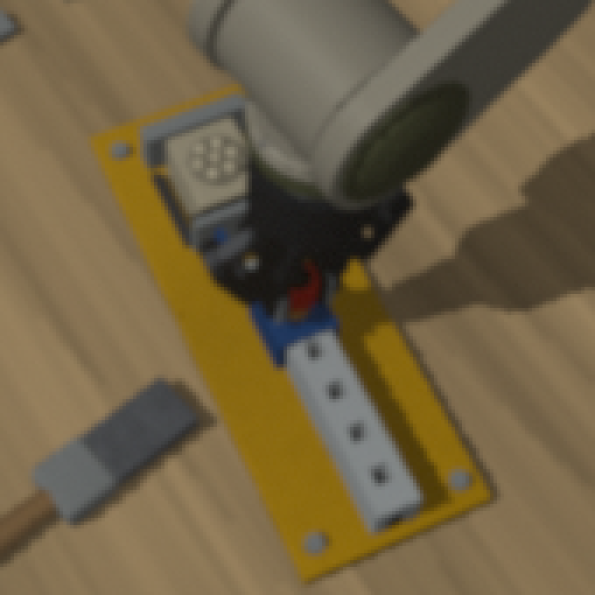

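The stone sits between the jaws. The knob is about 5 mm below its starting height and stopped hard at 18 N, so the pin is at its end stop. Handing in.

```bash
python3 -c "
from rig import finish_job
print(finish_job())"
```

```text
the job is handed in; nothing more can be done
None
```

The job is handed in, with no verdict returned: the stone lies flat in the bay and released, the jaw is one hole closer to it, and the gripper still holds the knob down with about 18 N, pin at its end stop in the next hole.

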